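Lock the microtome and hold its cassette clamp open

TASK

I want to put the next block in the microtome: first make it safe by turning the drive selector on its base clockwise to the red mark, which locks the handwheel, and only then take the blue lever of the cassette clamp and pull it forward, towards the blade holder, against its spring right to its stop. Finish while holding the lever there, fingers on it, so that I can slip the block into the open jaws. Keep off the blade holder and leave everything lying about where it is.

Things in the scene. Friction and masses are not known exactly. Their poses are not given: they have to be found in the camera images.
- microtome: Fixed rotary microtome. Origin: centre of its underside, on the bench. Own x: from operator's side to housing (-x is forward); y: operator's left; z up. In mm: base plate 440 (x) x 320 (y), top z 45; ivory housing x 5 to 215, y -150 to 150, top z 263; handwheel (150 across) at x 110, y -150 to -188, its crank grip to -243. Blade holder, clamp and selector stand on or over the front half.
- selector_grip (a point): On the axis of the drive selector (black pointer knob on the grey pod at the base plate's right front corner; microtome frame x -168, y -115 mm), 89 mm above the bench, 10 mm below its top. Grip bar 44 long, 13 thick, 69 to 99 mm above the bench, on a disc 44 across; pod top at 63 mm. Own x runs along the bar to its pointer end (white line). Pinch the bar from above across its 13 mm.
- selector (a joint): Drive selector, rad, growing clockwise seen from above. Detents: 0 green dot (fine feed), 0.6 yellow dot (trimming), 1.2 red dot (handwheel locked); stops at -0.08 and 1.32. Let go within 0.2 of a detent it clicks home; about 0.1 N m turns it over. In the microtome's frame the pointer's angle about z is -0.971 minus this value. Starts at or between green and yellow.
- lock_mark (a point): Centre of the red dot on the selector's pod, 34 mm from the selector's axis: the pointer aims at it when the handwheel is locked.
- lever_grip (a point): Middle of the blue handle of the cassette clamp's lever, 50 mm from the pivot; moves with the lever. Handle 20 mm wide (along the microtome's y), 12 thick, 34 long (32 to 66 mm from the pivot); below it a steel arm 14 wide, 7 thick. Pinch it from above across its 20 mm, lightly (about 25 N) or leaning the hand along as it swings: a hard grip kept upright stops it turning between the fingers. 40 mm free all round.
- lever_pivot (a point): Centre of the clamp lever's pivot pin (microtome frame x -60, y 0, z 197 mm; it runs along the microtome's y), between two ears that reach y = +-15 mm and z 207 mm, on top of the aluminium clamp body (x -76 to -40, y -29 to 29, z 141 to 191 mm; jaws out to x -84).
- clamp_lever (a joint): Swing of the clamp lever, rad: 0 = sprung shut (leaning 0.15 back from upright, towards the housing), growing as it is pulled forward (microtome's -x) and down; 0.95 = open, against its stop (leaning 0.80 forward of upright). Its spring needs 3 N at the handle when shut, 8 N at the stop, and pulls it shut when let go. It lifts the clamp's upper jaw 5.5 mm.
- blade_holder: Steel blade holder with a red finger guard along the blade's edge, on the base plate in front of and below the clamp; not to be touched. Axes as the microtome's, origin 45 mm above the microtome's. In the microtome's frame it covers x -172 to -84, y -60 to 60 mm (a clamping screw to y 72), up to 121 mm above the bench.
- cold_plate: Fixed white cold plate 200 (x) x 260 (y) mm, aluminium top at 55 mm, origin under its centre, on the bench in front of the microtome.
- block_top: Yellow paraffin block (cassette 40 x 28 x 6 mm with a wax block on it, 14 mm high in all), loose on the rubber mat on top of the microtome housing. Origin at the centre of its underside. A bystander.
- block_1: Blue paraffin block, same size, loose on the cold plate. Origin at the centre of its underside. A bystander.
- block_2: Green paraffin block, same size, loose on the cold plate. Origin at the centre of its underside. A bystander.
- brush: Fine section brush, 150 mm long and 8 mm thick, wooden handle, lying across the front of the microtome's base plate, 45 mm up. Origin at the centre of its underside. A bystander.
- forceps: Steel forceps, about 125 mm long and 10 mm high, lying on the bench in front of the microtome. Origin at the centre of its underside. A bystander.
- slide_case: Closed slide case 92 x 172 x 32 mm, black with a cream lid, on the bench behind the microtome. Origin at the centre of its underside. A bystander.
- blade_dispenser: Grey blade dispenser 85 x 30 x 18 mm with an orange slider, on the bench in front of the microtome. Origin at the centre of its underside. A bystander.

How it is judged:
By the outcome, as a careful person would: the job done as asked, in the order asked, and still so for the second after the job is handed in, while the arm keeps its last pose, push and grip.
It also fails if it takes over 50 s, if anything falls off the work surface, if the arm or the gripper's body presses on something with over 40 N, if the wrist force passes 120 N, or if a joint passes its speed limit or range.

ROBOT

A 6-joint arm with a two-finger parallel gripper is mounted at the origin on the work surface. World frame = base frame: x ahead of the robot, y to its left, z up, the work surface at z = 0. Lengths are in m, angles in rad, forces in N, time in s.
With the tool pointing down it reaches from about 0.35 to 0.975 m from the base axis. Payload 4.9 kg.
Tool frame: the origin (TCP) lies midway between the tips of the shut fingers; the grasp point (between the pads) lies 19 mm behind it; z points along the fingers, y is the direction in which the jaws open and shut (so a half turn about z gives the same grasp; the last joint's range is limited). The gripper opens to 85 mm and grips with 20 to 120 N. Pads are 22 mm wide; open, the fingers measure 114 mm over their backs; the gripper's body (76 mm by 85 mm) begins 54 mm behind the grasp point. The pads swing forward as they close: fully open they stand 13 mm farther back than shut.
Start: joints at [1.127, 0.053, 1.613, -0, 1.476, -0.119], TCP at [0.199, 0.592, 0.192] pointing down, gripper open.
Joint ranges: [-3.01, 3.01], [-1.01, 2.22], [0.06, 2.58], [-1.02, 4.17], [0.09, 2.62], [-3.14, 3.14]. Speed limits (rad/s): [2.57, 2.57, 3.14, 3.14, 3.14, 3.14].

INTERFACE

Orientations are given as a unit quaternion [w, x, y, z].
In Python, from plant import manip, cams gives the robot as it stands.
- The arm moves only by the tool jog_arm, never from a script. Its argument "targets" is a list of rows, each a list of 4 numbers: the shift along the tool's x, y, z in m, then the turn about the tool's z in degrees. A call has 1 to 5 rows; each row is the pose to reach, as a shift and turn from the pose commanded when the call began, along the tool's axes at that moment; what a row does not reach only later rows make up. A row lasts 1/12 s, in which the tool goes at most 41.7 mm and 7.16 degrees, less where a joint would pass 70% of its speed; a pose out of reach is approached as far as the arm can. A call with a gripper value outside its range is refused whole. "fingers" is the opening, from 0 (shut) to 1 (fully open), set as the call begins (left out, the last holds). The fingers move at their own pace and stop on an object; the grip force is fixed at half the most. Time passes only in rows, so rows that repeat a pose let the fingers close. It gives the time, the measured TCP pose, the force and the opening at its end, in the units of the state.
- manip.state(): the state, without advancing time (a new reading comes with each control period).
- cams.grab_frame(name): name is "side" or "top"; returns the picture (400x640x3 uint8, red, green, blue); there is no depth.
- cams.get_calibration(name): a dict with "camera_matrix" (3x3 intrinsics, pixels), "cam_to_world" (4x4, takes a point from camera to world coordinates). Camera axes: x right, y up, looking along -z (the intrinsics and any distortion apply to the point x, -y, -z); pixel columns grow to the right and rows downward; lengths in m; the calibration is good to about 2 mm. A picture is of the moment at which its call begins. get_calibration takes no time and is no camera call.
- manip.job_done(): hands the job in, once; it reports no verdict.
The state is a dict: "time": time; "joint_pos": joint angles; "joint_vel": joint speeds; "joint_efforts": joint torques, N m; "tool_pos": TCP position; "tool_rot": TCP orientation; "contact_force": force on the tool from outside, world axes, zero at the start; "ft_torque": the same for the moment, N m; "gripper_width": opening from 0.0 (shut) to 1.0 (fully open).
Only numpy, scipy, OpenCV 4.12 (cv2) and the standard library are available. Lean on these libraries where they do the work, as an engineer would, in place of code of your own. Each camera call takes 0.05 s, during which the arm holds its last target. There are 200 camera calls.

## Working session

There is one attempt and no reset: what is moved stays moved. The work goes in short steps, Python scripts to look and compute and a tool call to move; the robot and the scene stay as the last step left them, time stands still between calls to the robot, and variables do not carry over. Pictures are saved under pics/ and viewed, about 8 in all and at most 12, crops included, and the job is handed in when it is done.

Besides the shell and the picture viewer there is one more tool, called after ">>>" as name([rows], argument=value, ...), one row to a line, values as JSON. jog_arm: Moves the arm, as the interface text tells. Its arguments: {"type":"object","properties":{"targets":{"type":"array"},"fingers":{"type":"number"}},"required":["targets"]}

```bash
mkdir -p pics; ls
python3 - <<'E'
from plant import manip,cams
import cv2
print(manip.state())
for n in("side","top"):
    f=cams.grab_frame(n); cv2.imwrite(f"pics/{n}0.png",f[:,:,::-1]); c=cams.get_calibration(n); print(n,c)
E
```

```text
pics
{'time': 0.0, 'joint_pos': array([ 1.12698831e+00,  5.33518283e-02,  1.61428791e+00,  1.30762033e-05,
        1.47598925e+00, -1.19033423e-01]), 'joint_vel': array([-8.17158490e-04,  7.60771235e-04, -3.08456644e-05,  1.39766937e-03,
       -1.42395432e-05, -8.34515775e-04]), 'joint_efforts': array([-1.40383530e-03, -3.93688309e+01, -3.70173776e+01, -2.45503761e-04,
        7.10455875e-03, -5.10372288e-06]), 'tool_pos': array([0.19914905, 0.59168863, 0.19106985]), 'tool_rot': array([-2.89018247e-04,  1.61675088e-01,  9.86843518e-01, -9.76306910e-04]), 'contact_force': array([-0.45979321,  0.85532097, -0.69765069]), 'ft_torque': array([ 0.00656292,  0.03812346, -0.00745737]), 'gripper_width': 0.9983345812427055}
side {'camera_matrix': array([[428.35756446,   0.        , 324.67170596],
       [  0.        , 428.35756446, 201.39895714],
       [  0.        ,   0.        ,   1.        ]]), 'cam_to_world': array([[ 0.99748658,  0.02929388, -0.06451661,  0.41137798],
       [-0.06756144,  0.66762438, -0.74142642, -0.91985115],
       [ 0.0213536 ,  0.74392174,  0.6679255 ,  1.03351254],
       [ 0.        ,  0.        ,  0.        ,  1.        ]])}
top {'camera_matrix': array([[375.12665353,   0.        , 316.08884771],
       [  0.        , 375.12665353, 195.28392104],
       [  0.        ,   0.        ,   1.        ]]), 'cam_to_world': array([[-0.01266917,  0.9956155 , -0.09267827,  0.36796836],
       [-0.99986785, -0.01355828, -0.00897017,  0.02098892],
       [-0.0101874 ,  0.09255237,  0.9956557 ,  1.58803068],
       [ 0.        ,  0.        ,  0.        ,  1.        ]])}
```

View pics/top0.png

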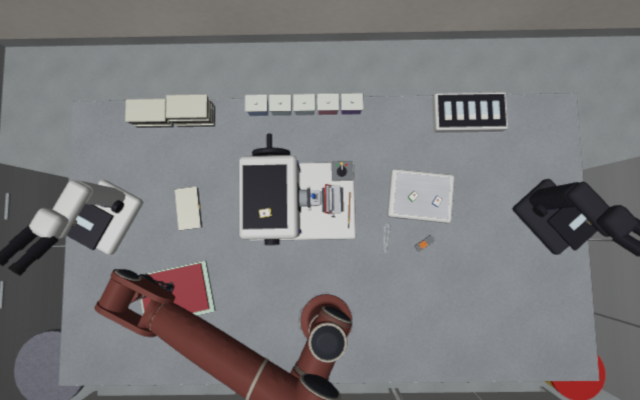

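View pics/side0.png

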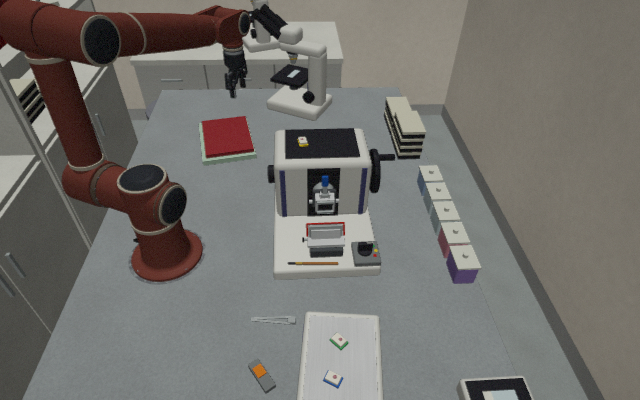

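The top view has the microtome at px (297,200), its front facing image right (world -y). The selector pod is at (342,170), the clamp at about (310,198) and the blade holder at (332,200). The side view has the pod at (366,252) and the blue lever at (325,182). I'll enlarge both.

Run:
```python
import cv2
a=cv2.imread("pics/top0.png")[150:250,230:370]; b=cv2.imread("pics/side0.png")[160:290,260:400]
a=cv2.resize(a,None,fx=5.6,fy=5.6,interpolation=cv2.INTER_CUBIC); b=cv2.resize(b,None,fx=4.6,fy=4.6,interpolation=cv2.INTER_CUBIC)
cv2.imwrite("pics/topc.png",a);cv2.imwrite("pics/sidec.png",b)
```

```text
(no output)
```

View pics/topc.png

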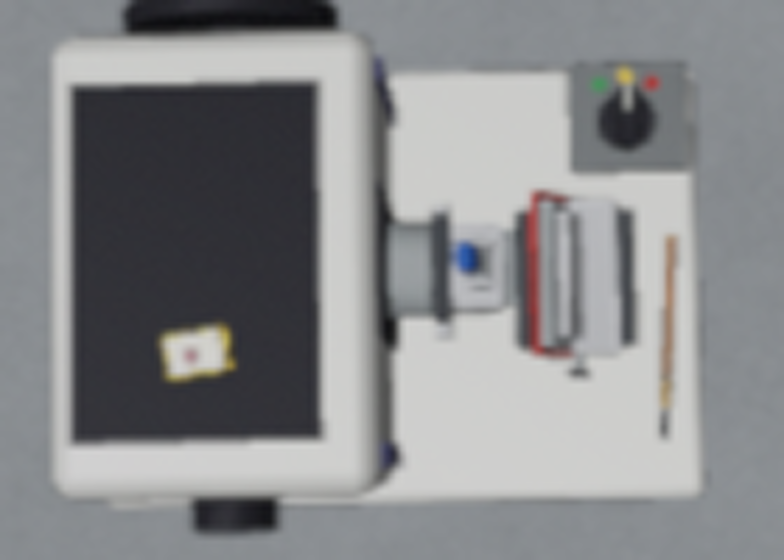

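View pics/sidec.png

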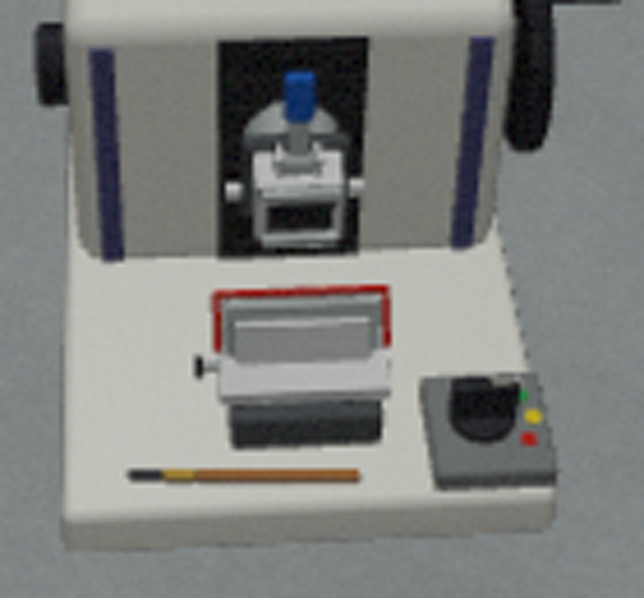

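The enlarged views show the pointer's white line up at the yellow dot, at topc (627,95). The dots are green (600,84), yellow (625,75) and red (652,83). The blue handle is at (466,257) in the top crop and (299,97) in the side crop. Next I'll segment these and triangulate.

```bash
cat > h.py <<'E'
import numpy as np, cv2
from plant import manip,cams
C={n:cams.get_calibration(n) for n in("side","top")}
def ray(n,uv):
    c=C[n];K=c["camera_matrix"];T=c["cam_to_world"]
    d=np.linalg.inv(K)@[uv[0],uv[1],1]; d=T[:3,:3]@(d*[1,-1,-1]); return T[:3,3],d/np.linalg.norm(d)
def plane(n,uv,z):
    o,d=ray(n,uv); return o+d*(z-o[2])/d[2]
def tri(a,b):
    o1,d1=ray("top",a);o2,d2=ray("side",b)
    s=np.linalg.lstsq(np.c_[d1,-d2],o2-o1,rcond=None)[0]
    p,q=o1+d1*s[0],o2+d2*s[1]; return (p+q)/2,np.linalg.norm(p-q)
def proj(n,p):
    c=C[n];T=c["cam_to_world"];q=T[:3,:3].T@(np.array(p)-T[:3,3]);q=q*[1,-1,-1];u=c["camera_matrix"]@q;return u[:2]/u[2]
def blob(img,roi,lo,hi):
    x0,y0,x1,y1=roi;s=8
    g=cv2.resize(img[y0:y1,x0:x1],None,fx=s,fy=s,interpolation=cv2.INTER_CUBIC)
    m=cv2.inRange(cv2.cvtColor(g,cv2.COLOR_RGB2HSV),lo,hi)
    n,l,st,c=cv2.connectedComponentsWithStats(m)
    if n<2:return None,0
    i=1+np.argmax(st[1:,4]);cnt=(l==i).astype(np.uint8)
    r=cv2.minAreaRect(cv2.findContours(cnt,0,1)[0][0])
    f=lambda q:(np.array(q)+.5)/s-.5+[x0,y0]
    return f(c[i]),st[i,4]/s/s,f(cv2.boxPoints(r))
E
python3 - <<'E'
from h import *
T=cv2.imread("pics/top0.png")[:,:,::-1].copy();S=cv2.imread("pics/side0.png")[:,:,::-1].copy()
rt=(330,158,355,184);rs=(350,238,382,268)
cols=dict(green=((45,90,60),(85,255,255)),yellow=((20,100,120),(34,255,255)),red=((0,130,100),(8,255,255)))
D={}
for k,(lo,hi) in cols.items():
    a=blob(T,rt,lo,hi);b=blob(S,rs,lo,hi);D[k]=tri(a[0],b[0]);print(k,a[:2],b[:2],D[k],plane("top",a[0],.063),plane("side",b[0],.063))
k=blob(T,(334,158,350,180),(0,0,0),(180,255,60));print("knob top",k)
k2=blob(S,(355,238,378,258),(0,0,0),(180,255,50));print("knob side",k2[:2]); print(tri(k[0],k2[0]))
a=blob(T,(305,190,325,202),(105,130,60),(125,255,255));b=blob(S,(315,170,335,190),(105,130,60),(125,255,255))
print("lever",a,b);print(tri(a[0],b[0]))
m=blob(T,(235,150,300,240),(0,0,0),(180,255,75));P=[plane("top",q,.265) for q in m[2]];print("mat",m[1]);print(np.round(P,4))
w=blob(T,(328,158,354,182),(0,0,150),(180,60,255));print(w[:2])
E
```

```text
green (array([336.54800725, 164.5625    ]), np.float64(3.234375)) (array([373.22210912, 245.54173453]), np.float64(4.796875)) (array([ 0.63748321, -0.05110944,  0.0637108 ]), np.float64(0.003881598315596275)) [ 0.63564133 -0.05100628  0.063     ] [ 0.63963735 -0.05028824  0.063     ]
yellow (array([341.12991573, 163.09480337]), np.float64(4.171875)) (array([375.39480769, 250.02480769]), np.float64(10.15625)) (array([ 0.64218021, -0.06993745,  0.064335  ]), np.float64(0.00185881527093348)) [ 0.64147727 -0.06994886  0.063     ] [ 0.64345181 -0.06867828  0.063     ]
red (array([345.90681818, 164.32613636]), np.float64(1.71875)) (array([374.48641304, 254.96182712]), np.float64(7.546875)) (array([ 0.63654926, -0.08941881,  0.06456004]), np.float64(0.0014902779975230276)) [ 0.63606834 -0.08947708  0.063     ] [ 0.63767575 -0.08801377  0.063     ]
knob top (array([341.38576349, 171.5929248 ]), np.float64(54.4375), array([[337.0625, 166.8125],
       [345.6875, 166.8125],
       [345.6875, 175.8125],
       [337.0625, 175.8125]]))
knob side (array([364.55024487, 248.56545248]), np.float64(166.703125))
(array([ 0.60705033, -0.0699054 ,  0.07256542]), np.float64(0.004724829991331034))
lever (array([312.98809944, 195.52336037]), np.float64(11.078125), array([[311.4375, 193.4375],
       [314.5625, 193.4375],
       [314.5625, 197.5625],
       [311.4375, 197.5625]])) (array([324.70593126, 180.15540466]), np.float64(70.46875), array([[321.1875, 174.8125],
       [328.0625, 174.8125],
       [328.0625, 185.9375],
       [321.1875, 185.9375]]))
(array([0.49279163, 0.04419032, 0.24801554]), np.float64(0.0015979142561193943))
mat 2535.328125
[[0.603  0.294  0.265 ]
 [0.6017 0.1401 0.265 ]
 [0.3785 0.1399 0.265 ]
 [0.3795 0.2915 0.265 ]]
(array([333.11963045, 174.49446059]), np.float64(103.484375))
```

Run:
```python
from h import *
T=cv2.imread("pics/top0.png")[:,:,::-1].copy();S=cv2.imread("pics/side0.png")[:,:,::-1].copy()
print(cv2.cvtColor(T,cv2.COLOR_RGB2GRAY)[161:180,334:350])
print(cv2.cvtColor(S,cv2.COLOR_RGB2GRAY)[238:260,354:378])
for z in(.099,.069):print(z,proj("top",(.609,-.070,z)),proj("side",(.609,-.070,z)))
for n in("top","side"):
  for a in (0,.15,.3): print(n,a,proj(n,(.609+.022*np.cos(a),-.07+.022*np.sin(a),.099)),proj(n,(.609-.022*np.cos(a),-.07-.022*np.sin(a),.099)))
```

```text
[[119 124 124 119 108 109 116 121 116 112 113 115 117 118 117 117]
 [117 119 119 118 117 122 140 151 140 122 118 116 117 117 118 118]
 [118 118 118 118 118 126 151 169 160 130 117 112 110 115 116 116]
 [118 119 118 117 118 119 136 159 157 124 113 104  94 108 116 116]
 [118 120 118 116 116 112 106 134 140  98 105 103  99 111 116 116]
 [118 118 118 114 107  95  78 124 136  75  86 107 112 116 116 117]
 [118 118 117 111  95  68  64 123 135  65  59  90 110 116 116 116]
 [118 118 113  94  63  45  57 116 127  61  40  62  95 115 116 117]
 [118 117 103  71  48  43  49  90  98  50  38  48  82 110 117 116]
 [119 117  99  61  45  42  40  49  52  40  39  44  66  98 115 117]
 [118 116  97  54  45  41  38  41  43  38  39  44  66  97 115 117]
 [119 117  98  57  47  43  38  39  42  37  35  46  69 100 116 116]
 [119 118 101  66  49  43  38  39  41  37  36  50  79 107 116 116]
 [119 118 107  80  57  45  37  39  40  38  41  62  94 115 118 118]
 [119 118 116 106  84  59  45  37  39  48  65  86 106 117 118 118]
 [119 119 118 117 109  93  77  66  65  81 101 114 117 117 118 117]
 [119 119 119 119 118 117 11
[... 2205 characters left out ...]
10 109 108 106 109 110 108 106 106 108 106 106 105 107 105 104
  108 106 108 104 104 107]
 [ 93 105 105 108 108 108 106 109 107 107 105 108 107 108 108 107 105 102
  107 105 105 105 107 105]]
0.099 [341.80068989 169.49661036] [365.15757032 242.65590736]
0.069 [341.37475964 170.67775701] [364.31406396 249.44124725]
top 0 [341.69646176 164.07605463] [341.90520099 174.93188215]
top 0.15 [340.87839615 164.14855211] [342.72549565 174.85923488]
top 0.3 [340.08099788 164.34099703] [343.52497555 174.66599537]
side 0 [372.52299346 242.39210609] [357.77562683 242.92030031]
side 0.15 [372.27389275 241.57662661] [357.99797102 243.74175159]
side 0.3 [371.86668074 240.78831463] [358.38273087 244.54179685]
```

>>> jog_arm([
  [0,0,-0.04,-6.2],
  [0,0,-0.08,-12.4],
  [0,0,-0.12,-18.6],
  [0,0,-0.16,-18.6],
  [0,0,-0.2,-18.6],
], fingers=0.6)

```text
time: 0.52
tool_pos: [0.1992, 0.5918, 0.3936]
tool_rot: [-0.0, -0.0, 1.0, -0.0]
contact_force: [-0.3, 0.3, 0.2]
gripper_width: 0.602
```

The pointer's line runs straight along world +x, so the selector stands at yellow (about 0.6). The axis is near (0.609,-0.069), and both views agree on a top height of 99 mm. I'll carry the gripper over, above the housing.

>>> jog_arm([
  [-0.0205,-0.033,0,0],
  [-0.041,-0.066,0,0],
  [-0.0615,-0.099,0,0],
  [-0.082,-0.132,0,0],
  [-0.1025,-0.165,0,0],
])

```text
time: 0.93
tool_pos: [0.3023, 0.4257, 0.3918]
tool_rot: [-0.0, -0.0, 1.0, -0.0]
contact_force: [0.7, -0.2, -0.5]
gripper_width: 0.601
```

>>> jog_arm([
  [-0.0205,-0.033,0,0],
  [-0.041,-0.066,0,0],
  [-0.0615,-0.099,0,0],
  [-0.082,-0.132,0,0],
  [-0.1025,-0.165,0,0],
])

```text
time: 1.35
tool_pos: [0.4048, 0.2605, 0.3919]
tool_rot: [-0.0, -0.0, 1.0, -0.0]
contact_force: [1.2, 0.5, 0.2]
gripper_width: 0.603
```

>>> jog_arm([
  [-0.0205,-0.033,0,0],
  [-0.041,-0.066,0,0],
  [-0.0615,-0.099,0,0],
  [-0.082,-0.132,0,0],
  [-0.1025,-0.165,0,0],
])

```text
time: 1.77
tool_pos: [0.5073, 0.0954, 0.3919]
tool_rot: [-0.0, 0.0, 1.0, 0.0]
contact_force: [-0.2, -0.2, 0.3]
gripper_width: 0.602
```

>>> jog_arm([
  [-0.0205,-0.033,0,0],
  [-0.041,-0.066,0,0],
  [-0.0615,-0.099,0,0],
  [-0.082,-0.132,0,0],
  [-0.1025,-0.165,0,0],
])

```text
time: 2.18
tool_pos: [0.6099, -0.0696, 0.3916]
tool_rot: [-0.0, 0.0, 1.0, 0.0]
contact_force: [0.4, 0.3, 0.6]
gripper_width: 0.602
```

>>> jog_arm([
  [0,0,0.04,0],
  [0,0,0.08,0],
  [0,0,0.12,0],
  [0,0,0.16,0],
  [0,0,0.2,0],
], fingers=0.5)

```text
time: 2.6
tool_pos: [0.6088, -0.0678, 0.1898]
tool_rot: [-0.0, 0.0, 1.0, 0.0]
contact_force: [0.3, -0.6, 0.6]
gripper_width: 0.5
```

>>> jog_arm([
  [0.001,0,0.03,0],
  [0.001,0,0.06,0],
  [0.001,0,0.09,0],
  [0.001,0,0.109,0],
  [0.001,0,0.116,0],
])

```text
time: 3.02
tool_pos: [0.6049, -0.067, 0.071]
tool_rot: [-0.004, 0.0, 1.0, 0.001]
contact_force: [0.0, -0.3, -0.2]
gripper_width: 0.502
```

Run:
```python
from h import *
s=manip.state();print(s["tool_pos"],s["contact_force"],s["ft_torque"])
f=cams.grab_frame("side");g=cams.grab_frame("top")
a=cv2.resize(f[200:290,310:410],None,fx=5,fy=5,interpolation=2);b=cv2.resize(g[140:200,310:375],None,fx=6,fy=6,interpolation=2)
o=np.zeros((max(a.shape[0],b.shape[0]),a.shape[1]+b.shape[1],3),np.uint8)[:, :];o[:a.shape[0],:a.shape[1]]=a;o[:b.shape[0],a.shape[1]:]=b
o=cv2.resize(o,None,fx=.88,fy=.88);cv2.imwrite("pics/s1.png",o[:,:,::-1])
```

```text
[ 0.60485403 -0.06696906  0.07099603] [ 0.04828807 -0.34858486 -0.17742535] [-0.02123088  0.00632844 -0.01493102]
```

View pics/s1.png

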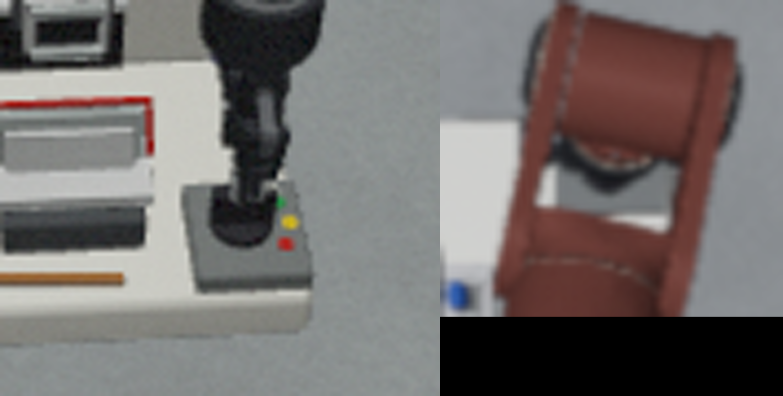

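The side view shows the fingers standing around the knob on the pod, and the red dot at (287,244) is still free. I'll let the arm settle and then close.

>>> jog_arm([
  [0,0,-0.001,0],
  [0,0,-0.001,0],
  [0,0,-0.001,0],
])

```text
time: 3.37
tool_pos: [0.61, -0.0681, 0.0799]
tool_rot: [0.002, 0.0, 1.0, -0.0]
contact_force: [-0.5, -0.6, -0.3]
gripper_width: 0.496
```

Run:
```python
from h import *
for i in range(3):
    s=manip.state();print(s["time"],s["tool_pos"],s["tool_rot"],s["contact_force"]); cams.grab_frame("side")
```

```text
3.3667 [ 0.60999161 -0.06814444  0.07987774] [ 2.01168380e-03  8.75018867e-05  9.99997861e-01 -4.73269430e-04] [-0.52709268 -0.57947464 -0.31280449]
3.4167 [ 0.60975516 -0.06806975  0.07955231] [ 1.77692798e-03  7.31168101e-05  9.99998337e-01 -4.04956449e-04] [ 0.1699453   0.02562843 -0.10287667]
3.4667 [ 0.60941366 -0.0680195   0.07911228] [ 1.39189352e-03  6.10431993e-05  9.99998969e-01 -3.47534040e-04] [ 0.2843606  -0.09266176  0.35521547]
```

>>> jog_arm([
  [0,-0.001,0.002,0],
  [0,-0.001,0.002,0],
  [0,-0.001,0.002,0],
  [0,-0.001,0.002,0],
  [0,-0.001,0.002,0],
], fingers=0)

```text
time: 3.93
tool_pos: [0.6082, -0.0687, 0.0752]
tool_rot: [-0.0, 0.0, 1.0, 0.0]
contact_force: [-0.4, 0.4, -1.1]
gripper_width: -0.001
```

>>> jog_arm([
  [0,0,0,0],
  [0,0,0,0],
  [0,0,0,0],
  [0,0,0,0],
  [0,0,0,0],
])

```text
time: 4.35
tool_pos: [0.6083, -0.0688, 0.0753]
tool_rot: [-0.0, 0.0, 1.0, 0.0]
contact_force: [0.2, 0.4, -0.1]
gripper_width: -0.003
```

Run:
```python
from h import *
s=manip.state();print(s)
f=cams.grab_frame("side")
print(proj("side",s["tool_pos"]))
a=cv2.resize(f[190:280,330:410],None,fx=6,fy=6,interpolation=2)
cv2.imwrite("pics/s2.png",a[:,:,::-1])
```

```text
{'time': 4.35, 'joint_pos': array([-2.34074804e-01,  1.20596767e-01,  1.74270185e+00,  8.47023619e-06,
        1.27833034e+00, -1.80469376e+00]), 'joint_vel': array([ 0.00016735,  0.0008436 , -0.00145239, -0.00022339, -0.00124415,
        0.00173899]), 'joint_efforts': array([-6.38622223e-04, -3.97551441e+01, -3.44608176e+01, -3.29058785e-04,
        3.21329153e-04,  4.12905507e-06]), 'tool_pos': array([ 0.60832483, -0.06876957,  0.07530376]), 'tool_rot': array([-1.67124992e-05,  8.99064824e-05,  9.99999996e-01,  8.15231375e-06]), 'contact_force': array([ 0.15842552,  0.40242538, -0.14924754]), 'ft_torque': array([0.00686298, 0.05263896, 0.01975663]), 'gripper_width': -0.0032471629777608224}
[364.20970941 247.73400004]
```

View pics/s2.png

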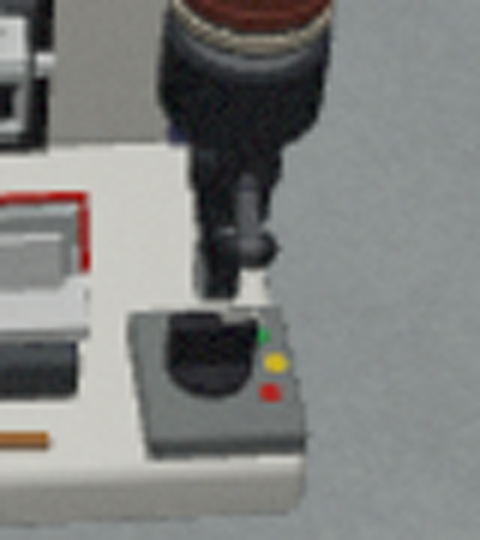

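Run:
```python
from h import *
print("origin",proj("top",(0,0,0)),proj("side",(0,0,0)))
o,d=ray("side",(365.8,239.7))
print("at y=-.0688",o+d*(-.0688-o[1])/d[1],"at z=.0753",plane("side",(365.8,239.7),.0753))
# start pose tip
print("start tcp",proj("side",(.199,.5918,.191)),proj("top",(.199,.5918,.191)))
S=cv2.imread("pics/side0.png");a=cv2.resize(S[30:110,200:300],None,fx=3,fy=3)
T=cv2.imread("pics/top0.png");b=cv2.resize(T[270:400,70:200],None,fx=2,fy=2)
g=cams.grab_frame("side")[:,:,::-1];c=cv2.resize(g[180:270,330:400],None,fx=5,fy=5,interpolation=cv2.INTER_NEAREST)
W=np.zeros((500,760,3),np.uint8);W[:240,:300]=a;W[240:,:260]=b;W[:450,310:660]=c
cv2.imwrite("pics/m.png",W)
```

```text
origin [326.23210908 319.70356768] [167.25380431 254.48750641]
at y=-.0688 [ 0.61009877 -0.0688      0.11043531] at z=.0753 [ 0.61766273 -0.03640624  0.0753    ]
start tcp [239.51278578 104.88440746] [165.4419746  278.23907241]
```

View pics/m.png

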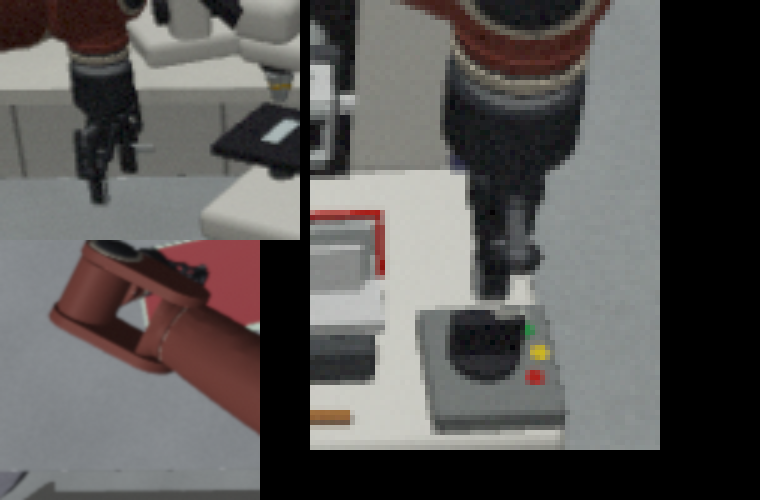

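The view shows the shut fingertips at about side px (365.8,239.7), above the knob's top edge, and the white pointer line is uncovered. The reported TCP would project to row 247.7. So the real fingertips seem about 35 mm higher than reported (or farther back), which also explains why the fingers shut on nothing. I'll probe down gently with them shut to settle this.

>>> jog_arm([
  [0,0,0.002,0],
  [0,0,0.004,0],
  [0,0,0.005,0],
  [0,0,0.005,0],
])

```text
time: 4.78
tool_pos: [0.608, -0.0687, 0.0697]
tool_rot: [-0.0, 0.0, 1.0, 0.0]
contact_force: [-0.1, -0.3, -1.1]
gripper_width: 0.001
```

>>> jog_arm([
  [0,0,0.001,0],
  [0,0,0.002,0],
  [0,0,0.002,0],
])

```text
time: 5.03
tool_pos: [0.6082, -0.0687, 0.068]
tool_rot: [-0.0, 0.0, 1.0, 0.0]
contact_force: [0.1, 0.4, -0.2]
gripper_width: -0.003
```

>>> jog_arm([
  [0,0,0.001,0],
  [0,0,0.002,0],
  [0,0,0.002,0],
])

```text
time: 5.28
tool_pos: [0.6082, -0.0687, 0.0661]
tool_rot: [-0.0, 0.0, 1.0, 0.0]
contact_force: [-0.1, 0.1, -0.1]
gripper_width: -0.006
```

>>> jog_arm([
  [0,0,0.001,0],
  [0,0,0.002,0],
  [0,0,0.002,0],
])

```text
time: 5.53
tool_pos: [0.6082, -0.0687, 0.064]
tool_rot: [-0.0, 0.0, 1.0, 0.0]
contact_force: [0.4, -0.5, -0.5]
gripper_width: -0.004
```

Run:
```python
from h import *
f=cams.grab_frame("side");cv2.imwrite("pics/s3.png",f[:,:,::-1])
print(cv2.cvtColor(f,cv2.COLOR_RGB2GRAY)[228:252,356:378])
```

```text
[[199 200 201 198 200 176  86  30  33  40  33  32  36  69  84  86  64  31
  111 138 141 141]
 [199 199 199 199 199 154  70  26  25  24  24  27  31  68  85  82  66  55
  134 143 141 142]
 [200 200 200 201 200 200 112  29  29  29  43  42  40  67  86  88  88 119
  138 142 139 142]
 [199 200 199 199 199 198 144  56  29  45  90  93  74  74  83  83  94  91
  110 134 141 141]
 [199 199 199 201 199 201 122  44  23  37  40  52  53  67  82  80  75  52
   43  89 137 142]
 [200 199 201 199 199 200 115  34  28  20  26  50  48  72  91  95  97  62
   43  69 136 143]
 [198 199 200 199 198 198 108  32  20  22  33  42  44  61  83  85  82  56
   41  45 131 143]
 [199 200 199 199 199 180 107  57  27  23  18  31  25  43  58  57  58  41
   27  64 133 139]
 [200 198 199 199 199 181 115  62  38  23  23  27  28  35  48  45  32  42
   41 112 142 144]
 [200 200 199 199 198 178 104  80  38  19  22  14  25  41 101  90  88 118
  107 140 140 146]
 [200 200 199 200 200 158  98  82  40  27  33  29  31  90 190 198 200 187
  154 143 141 141]
 [199 201 201 200 199 156 104  91  44  18  34  25  26 121 191 199 199 191
  1
[... 432 characters left out ...]
0  38  41  40  37  35  35 108
  114 114 112 100]
 [119  97  41  26  24  22  22  21  25  24  19  18  19  26  25  16  25 103
  106 113 115 114]
 [117  97  44  19  17  26  15  23  24  18  18  17  17  25  25  17  35 103
  105 114 116 116]
 [117  80  39  16  10  20  22  23  17  18  27  20  11  23  30  28  42  98
  112 115 115 107]
 [117  81  36  23  17  11  20  25  23  24  18  20  24  23  24  18  64 107
  120 122 122 112]
 [119  78  37  13  23  21  23  12  18  23  25  25  27  20  25  16  87 112
  143 157 159 128]
 [117  77  37  26  31  21  27  23  26  26  25  26  31  24  38  26  89 112
  164 167 168 150]
 [118  86  42  36  34  40  46  42  45  47  46  44  44  45  42  31 110 114
  139 152 165 139]]
```

>>> jog_arm([
  [0,0,0.001,0],
  [0,0,0.0015,0],
])

```text
time: 5.75
tool_pos: [0.6083, -0.0688, 0.0628]
tool_rot: [0.0, 0.0, 1.0, -0.0]
contact_force: [-0.2, -1.1, -0.2]
gripper_width: -0.001
```

>>> jog_arm([
  [0,0,0.001,0],
  [0,0,0.0015,0],
])

```text
time: 5.92
tool_pos: [0.6083, -0.0688, 0.0612]
tool_rot: [-0.0, 0.0, 1.0, 0.0]
contact_force: [0.8, -0.3, 0.0]
gripper_width: -0.001
```

>>> jog_arm([
  [0,0,0.001,0],
  [0,0,0.001,0],
])

```text
time: 6.08
tool_pos: [0.6083, -0.0688, 0.0602]
tool_rot: [-0.0, 0.0, 1.0, 0.0]
contact_force: [-0.3, -0.7, 0.3]
gripper_width: -0.001
```

>>> jog_arm([
  [0,0,0.001,0],
  [0,0,0.002,0],
])

```text
time: 6.25
tool_pos: [0.6086, -0.0689, 0.06]
tool_rot: [-0.0, 0.0, 1.0, -0.0]
contact_force: [-5.6, 1.1, 11.7]
gripper_width: -0.002
```

>>> jog_arm([
  [0,0,0.001,0],
  [0,0,0.002,0],
])

```text
time: 6.42
tool_pos: [0.6087, -0.0689, 0.0598]
tool_rot: [-0.0, 0.0, 1.0, -0.0]
contact_force: [-9.1, 2.0, 19.5]
gripper_width: 0.001
```

Run:
```python
from h import *
f=cams.grab_frame("side");g=cams.grab_frame("top")
a=cv2.resize(f[185:265,330:400],None,fx=7,fy=7,interpolation=2);b=cv2.resize(g[145:185,315:365],None,fx=5,fy=5,interpolation=2)
W=np.zeros((560,760,3),np.uint8);W[:,:490]=a;W[:200,500:750]=b
cv2.imwrite("pics/s4.png",W[:,:,::-1])
```

```text
(no output)
```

View pics/s4.png

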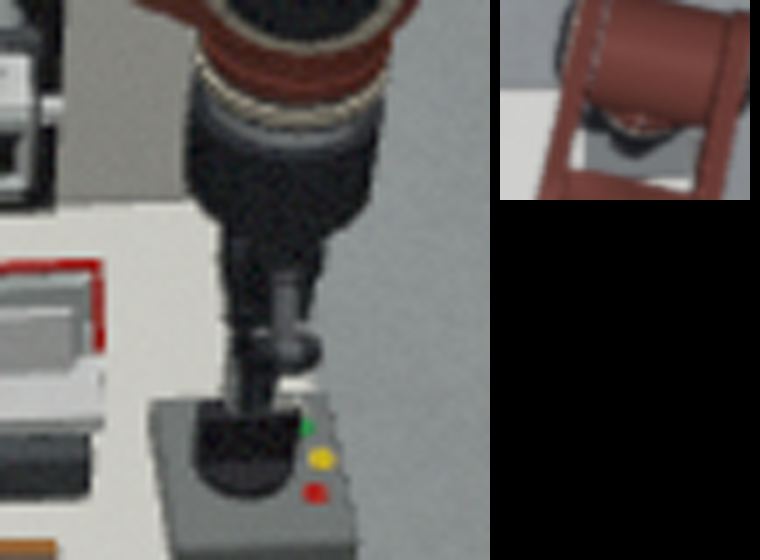

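Contact began at reported z 0.060. In the picture the fingertips overlap the knob's top edge (crop (250,410)) and hide part of the white line, so they stand on the bar's top at z 0.099. The real tips are therefore about 39 mm above the reported TCP. I'll lift, open, then go down using that offset.

>>> jog_arm([
  [0,0,-0.012,0],
  [0,0,-0.012,0],
  [0,0,-0.012,0],
], fingers=0.5)

```text
time: 6.77
tool_pos: [0.6091, -0.0689, 0.0691]
tool_rot: [0.001, 0.0, 1.0, -0.0]
contact_force: [0.9, 0.6, -0.1]
gripper_width: 0.42
```

>>> jog_arm([
  [0,0,0.006,0],
  [0,0,0.012,0],
  [0,0,0.016,0],
  [0,0,0.02,0],
  [0,0,0.022,0],
])

```text
time: 7.18
tool_pos: [0.6073, -0.0686, 0.0445]
tool_rot: [-0.001, 0.0, 1.0, 0.0]
contact_force: [0.6, 0.4, 0.6]
gripper_width: 0.496
```

Run:
```python
from h import *
print(tri((341.53,167),(369,242.2)),tri((341.53,165),(372,242)))
s=manip.state();print(s["tool_pos"],s["contact_force"],s["gripper_width"])
```

```text
(array([ 0.6198225 , -0.06913414,  0.09936121]), np.float64(0.0014719030829957996)) (array([ 0.62828243, -0.06928957,  0.09988983]), np.float64(0.002330940099169873))
[ 0.60734679 -0.068568    0.04452321] [0.55462618 0.37818334 0.60870636] 0.4961576747587247
```

>>> jog_arm([
  [0,0,0.004,0],
  [0,0,0.007,0],
  [0,0,0.008,0],
  [0,0,0.008,0],
])

```text
time: 7.52
tool_pos: [0.6081, -0.0687, 0.0379]
tool_rot: [-0.0, 0.0, 1.0, 0.0]
contact_force: [0.0, 0.2, 0.7]
gripper_width: 0.503
```

>>> jog_arm([
  [0,0,0,0],
  [0,0,0,0],
  [0,0,0,0],
  [0,0,0,0],
  [0,0,0,0],
], fingers=0)

```text
time: 7.93
tool_pos: [0.6086, -0.0718, 0.039]
tool_rot: [0.0, -0.0, 1.0, -0.003]
contact_force: [0.1, -8.2, -0.4]
gripper_width: 0.132
```

The bar is gripped (opening 0.132, about 11–13 mm), and it pulled the hand 3 mm to -y. I'll take that offset out and turn clockwise.

>>> jog_arm([
  [0,-0.004,0,0],
  [0,-0.004,0,5],
  [0,-0.004,0,10],
  [0,-0.004,0,15],
  [0,-0.004,0,20],
])

```text
time: 8.35
tool_pos: [0.6087, -0.0716, 0.039]
tool_rot: [0.0, 0.176, 0.984, 0.001]
contact_force: [-1.1, 3.7, 2.0]
gripper_width: 0.135
```

>>> jog_arm([
  [0,0,0,5],
  [0,0,0,10],
  [0,0,0,15],
  [0,0,0,16],
  [0,0,0,16],
])

```text
time: 8.77
tool_pos: [0.6088, -0.0716, 0.039]
tool_rot: [0.0, 0.308, 0.951, 0.001]
contact_force: [-0.5, 5.7, 3.6]
gripper_width: 0.137
```

Run:
```python
from h import *
cams.grab_frame("side");s=manip.state();print(s["tool_pos"],s["tool_rot"],s["contact_force"],s["ft_torque"],s["gripper_width"])
q=s["tool_rot"];print(np.degrees(2*np.arctan2(q[2],q[1]))-180)
```

```text
[ 0.60875798 -0.07155563  0.03899723] [5.52331181e-05 3.08116378e-01 9.51347949e-01 1.17220796e-03] [-1.29751815  5.38661484  4.65889372] [0.93136529 0.0913372  0.05396116] 0.14002414046191425
-35.89152813133427
```

>>> jog_arm([
  [0,0,0,0],
  [0,0,0,0],
  [0,0,0,0],
  [0,0,0,0],
], fingers=0.5)

```text
time: 9.15
tool_pos: [0.6082, -0.0732, 0.0381]
tool_rot: [-0.0, 0.309, 0.951, -0.0]
contact_force: [0.5, -0.9, 0.3]
gripper_width: 0.498
```

>>> jog_arm([
  [0,0,-0.02,0],
  [0,0,-0.05,0],
  [0,0,-0.09,0],
  [0,0,-0.13,0],
  [0,0,-0.17,0],
])

```text
time: 9.57
tool_pos: [0.6078, -0.073, 0.2096]
tool_rot: [-0.0, 0.309, 0.951, -0.0]
contact_force: [1.1, 0.9, 0.6]
gripper_width: 0.493
```

>>> jog_arm([
  [0,0,-0.04,7],
  [0,0,-0.08,14],
  [0,0,-0.1,21],
  [0,0,-0.1,28],
  [0,0,-0.1,35],
])

```text
time: 9.98
tool_pos: [0.6094, -0.0734, 0.3116]
tool_rot: [0.003, 0.583, 0.812, 0.001]
contact_force: [0.6, 0.3, -1.3]
gripper_width: 0.502
```

Run:
```python
from h import *
f=cams.grab_frame("side");g=cams.grab_frame("top");s=manip.state();print(s["tool_pos"],s["tool_rot"],s["joint_pos"])
a=cv2.resize(f[140:290,320:410],None,fx=4,fy=4,interpolation=2);b=cv2.resize(f[232:268,345:385],None,fx=9,fy=9,interpolation=2)
W=np.zeros((600,740,3),np.uint8);W[:,:360]=a;W[:324,370:730]=b
W[330:570,370:730]=cv2.resize(g[145:205,300:390],None,fx=4,fy=4,interpolation=2)
cv2.imwrite("pics/s5.png",W[:,:,::-1])
```

```text
[ 0.60843067 -0.07312667  0.30873293] [ 4.74034868e-04  5.80680464e-01  8.14131423e-01 -1.18321483e-05] [-2.40799688e-01 -1.92556316e-02  1.49452144e+00 -3.74232893e-04
  1.66545472e+00 -5.72502874e-01]
```

View pics/s5.png

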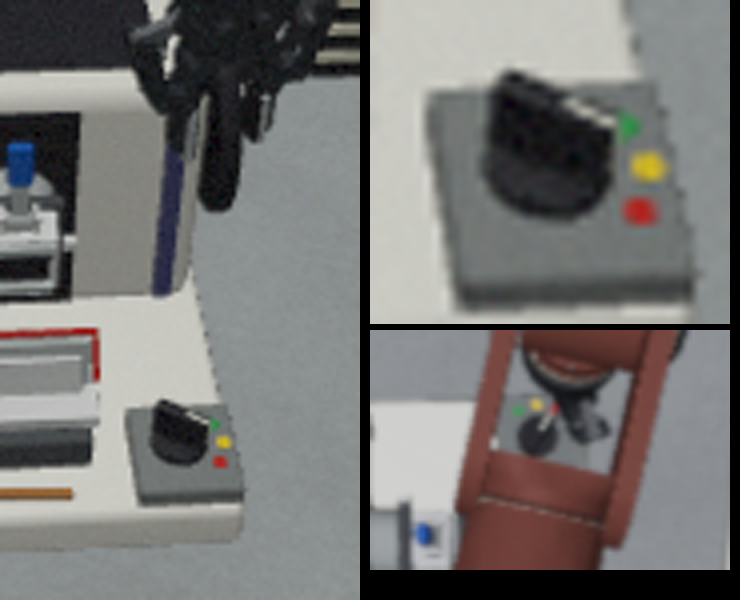

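The selector's white line now points at the red dot: in the top crop it runs from (540,430) to the dot at (553,410). The blue handle stands free at crop (20,165). I'll finish turning the jaws across the lever and check the pointer angle numerically.

>>> jog_arm([
  [0,0,0,6.5],
  [0,0,0,13],
  [0,0,0,19],
  [0,0,0,19],
  [0,0,0,19],
])

```text
time: 10.5
tool_pos: [0.6081, -0.0729, 0.3076]
tool_rot: [-0.0, 0.706, 0.709, -0.0]
contact_force: [-0.6, 0.0, -0.8]
gripper_width: 0.502
```

Run:
```python
from h import *
s=manip.state();q=s["tool_rot"];print(s["tool_pos"],q,90-(180-np.degrees(2*np.arctan2(q[2],q[1])))) 
for a in (-.5,-.6,-.7):print(a,proj("side",(.6088+.022*np.cos(a),-.0698+.022*np.sin(a),.099)),proj("side",(.6088-.022*np.cos(a),-.0698-.022*np.sin(a),.099)))
f=cams.grab_frame("side");w=blob(f,(358,238,374,252),(0,0,118),(180,60,255));print(w[0],w[2]);print(plane("side",w[0],.099))
```

```text
[ 0.60812555 -0.07288489  0.3075935 ] [-4.09441372e-04  7.05527056e-01  7.08682792e-01 -3.26557860e-04] 0.255704671824617
-0.5 [372.07819879 245.02387875] [358.15650862 240.21774304]
-0.6 [371.78636071 245.5118719 ] [358.46065185 239.74142057]
-0.7 [371.42636454 245.9717416 ] [358.82977902 239.29459466]
[366.39376751 239.35409664] [[357.5625 237.5625]
 [373.4375 237.5625]
 [373.4375 242.4375]
 [357.5625 242.4375]]
[ 0.61452984 -0.05694592  0.099     ]
```

>>> jog_arm([
  [0.023,-0.023,0,0],
  [0.046,-0.046,0,0],
  [0.069,-0.069,0,0],
  [0.092,-0.092,0,0],
  [0.115,-0.1155,0,0],
])

```text
time: 10.97
tool_pos: [0.4917, 0.043, 0.308]
tool_rot: [-0.0, 0.706, 0.708, -0.0]
contact_force: [1.3, 1.2, 0.7]
gripper_width: 0.499
```

>>> jog_arm([
  [0,0,0.015,0],
  [0,0,0.03,0],
  [0,0,0.03,0],
  [0,0,0.03,0],
])

```text
time: 11.3
tool_pos: [0.4923, 0.0417, 0.2761]
tool_rot: [-0.001, 0.707, 0.707, -0.001]
contact_force: [-0.4, 0.0, -0.0]
gripper_width: 0.5
```

Run:
```python
from h import *
f=cams.grab_frame("side");g=cams.grab_frame("top");s=manip.state();print(s["tool_pos"],s["tool_rot"])
b=blob(f,(310,165,340,195),(105,130,60),(125,255,255));print(b[:2])
print("tip if +39:",proj("side",s["tool_pos"]+[0,0,.039]),[proj("side",s["tool_pos"]+[d,0,.044]) for d in(-.022,.022)])
W=np.zeros((600,780,3),np.uint8);W[:]=0;W[:600,:480]=cv2.resize(f[110:210,285:365],None,fx=6,fy=6,interpolation=2)
W[:240,490:770]=cv2.resize(g[170:230,280:350],None,fx=4,fy=4,interpolation=2)
cv2.imwrite("pics/s6.png",W[:,:,::-1])
```

```text
[0.49328883 0.04155459 0.27798793] [-3.09126455e-04  7.07352065e-01  7.06861251e-01 -3.63065893e-04]
(array([324.72602441, 180.12254795]), np.float64(71.6875))
tip if +39: [325.19096993 161.58754564] [array([317.34484246, 160.32343377]), array([333.09791712, 159.95890823])]
```

View pics/s6.png

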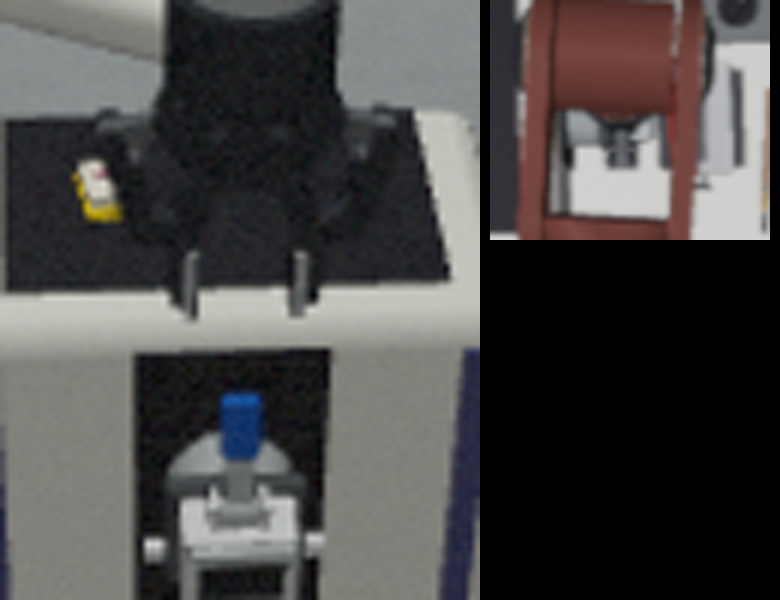

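The fingers stand over the handle: tips at crop (190,318) and (300,318), with the handle top at (241,395) and an offset of about 2 mm to the left. The gripper is clear of the housing and the yellow block. Going down.

>>> jog_arm([
  [0,-0.002,0.02,0],
  [0,-0.002,0.04,0],
  [0,-0.002,0.06,0],
  [0,-0.002,0.075,0],
  [0,-0.002,0.08,0],
])

```text
time: 11.82
tool_pos: [0.4901, 0.0417, 0.1958]
tool_rot: [-0.001, 0.707, 0.707, -0.001]
contact_force: [-0.2, 0.3, 0.1]
gripper_width: 0.502
```

>>> jog_arm([
  [0,0,0.004,0],
  [0,0,0.004,0],
  [0,0,0.004,0],
], fingers=0.35)

```text
time: 12.07
tool_pos: [0.4917, 0.042, 0.1956]
tool_rot: [0.001, 0.707, 0.707, 0.001]
contact_force: [-0.7, -0.1, -0.0]
gripper_width: 0.352
```

Run:
```python
from h import *
f=cams.grab_frame("side");s=manip.state();print(s["tool_pos"],s["contact_force"],s["gripper_width"])
b=blob(f,(310,165,340,195),(105,130,60),(125,255,255));print(b)
print(cv2.cvtColor(f,cv2.COLOR_RGB2GRAY)[170:192,312:338])
```

```text
[0.4917778  0.04207423 0.19580375] [-0.47383565 -0.02380873 -0.04111142] 0.35166679016991453
(array([324.71330961, 180.11574929]), np.float64(71.890625), array([[321.1875, 174.6875],
       [328.1875, 174.6875],
       [328.1875, 186.0625],
       [321.1875, 186.0625]]))
[[ 37  44  45  25  24  24  29  19  31  27  28  33  34  30  37  33  27  28
   23  23  26  33  31  43  37  33]
 [ 30  32  30  33  31  22  24  29  28  25  25  23  16  29  22  23  19  30
   28  29  25  30  33  31  24  35]
 [ 31  29  29  27  26  30  24  20  24  22  24  22  17  26  27  13  17  34
   31  26  30  30  28  29  28  30]
 [ 26  27  27  22  28  29  32  32  21  15  15  20  21  21  19  20  22  27
   35  28  26  29  26  28  26  21]
 [ 20  27  27  25  21  29  32  28  20  24  17  23  27  17  27  22  23  28
   39  33  31  32  31  21  16  27]
 [ 27  16  29  25  22  31  57  40  19  25  34  41  39  39  40  39  26  12
   67  72  46  29  28  13  22  21]
 [ 20  11  24  33  24  77 140  74  25  31  67  77  81  76  76  74  41  24
   45 113  77  37  31  27  31  24]
 [ 32  30  29  26  30  78 101  48  17  23  56  64  63  62  64  61
[... 870 characters left out ...]
49 118  98
   92 103  53  29  16  21  11  16]
 [ 24  28  94 131 136 145 151 154 158 160 106  71  66  66  65  98 137 142
  136 125  99  47  15  22  17  22]
 [ 24  68 117 132 137 146 149 152 156 157 130 106 103 102 105 130 143 143
  134 126 112  63  32  18  27  19]
 [ 14 101 118 127 137 143 146 147 153 137 112 107 103 100 102 119 139 137
  132 123  99  60  44  32  28  22]
 [ 37  83  92  96  90  88  90  90  82  78  76 102 104 100 102  79  72  72
   72  73  70  74  68  51  32  16]
 [ 43  67  77  73  76  74  76  73  82  75  76  98 104 103 103  82  91  85
   74  75  69  71  72  65  36  22]
 [ 36  65  64  69  66  66  62  52 134  89  70 102 105 102 103  78 159 130
   72  58  61  58  54  52  29  22]]
```

The pads flank the handle (pads at cols 317–319 and 330–332, handle at 322–328, same rows). I'll close lightly in steps.

>>> jog_arm([
  [0,0,0,0],
  [0,0,0,0],
  [0,0,0,0],
  [0,0,0,0],
], fingers=0.23)

```text
time: 12.45
tool_pos: [0.4933, 0.0421, 0.1961]
tool_rot: [0.003, 0.707, 0.707, 0.002]
contact_force: [6.9, -0.6, -2.0]
gripper_width: 0.232
```

>>> jog_arm([
  [0,0,0,0],
  [0,0,0,0],
  [0,0,0,0],
], fingers=0.2)

```text
time: 12.7
tool_pos: [0.4933, 0.0421, 0.1963]
tool_rot: [0.003, 0.707, 0.707, 0.002]
contact_force: [6.3, -1.0, 0.4]
gripper_width: 0.222
```

>>> jog_arm([
  [-0.003,0.002,0,0],
  [-0.006,0.002,-0.0005,0],
  [-0.009,0.002,-0.0005,0],
  [-0.012,0.002,0,0],
  [-0.015,0.002,0,0],
])

```text
time: 13.12
tool_pos: [0.4934, 0.031, 0.1963]
tool_rot: [-0.002, 0.707, 0.708, 0.004]
contact_force: [-2.3, 10.8, 3.3]
gripper_width: 0.222
```

```bash
cat > lev.py <<'E'
from h import *
f=cams.grab_frame("side");s=manip.state();print(s["time"],s["tool_pos"],s["tool_rot"],s["contact_force"],s["ft_torque"],s["gripper_width"])
b=blob(f,(305,165,345,215),(105,130,60),(125,255,255));print(b)
for p in(-.15,.15,.5,.7,.8):
  c=np.array([.4928,.0367-.05*np.sin(p),.197+.05*np.cos(p)]);print(p,proj("side",c))
E
python3 lev.py
```

```text
13.1667 [0.49336239 0.03030585 0.19620296] [-0.00202029  0.706662    0.7075404   0.00336371] [-0.92539407 10.02921005  3.46535445] [ 1.9459193   0.28589926 -0.02807935] 0.22021471297162543
(array([325.16591389, 181.77143947]), np.float64(66.59375), array([[321.81915855, 187.15789795],
       [322.07723045, 176.31880474],
       [328.63898659, 176.47503662],
       [328.38091469, 187.31412888]]))
-0.15 [324.42402862 180.60574119]
0.15 [324.77209706 183.8806252 ]
0.5 [325.12076215 189.052142  ]
0.7 [325.27434418 192.42186127]
0.8 [325.3355981  194.16097797]
```

The lever follows with 11 N of pull, so I'll continue along the arc.

>>> jog_arm([
  [-0.0025,0,0.0005,0],
  [-0.005,0,0.001,0],
  [-0.0075,0,0.002,0],
  [-0.0108,0,0.003,0],
  [-0.014,0,0.0045,0],
])

```text
time: 13.58
tool_pos: [0.4936, 0.0167, 0.1932]
tool_rot: [-0.002, 0.706, 0.708, 0.004]
contact_force: [-4.4, 9.9, 10.3]
gripper_width: 0.217
```

```bash
python3 lev.py|head -4
```

```text
13.6333 [0.49357236 0.01583727 0.19293175] [-0.00134896  0.70662239  0.70758248  0.0031646 ] [-3.12762179  7.66883638  7.63839467] [ 1.42611     0.65104568 -0.03625284] 0.21887828492403527
(array([325.4448084 , 184.07998091]), np.float64(59.328125), array([[321.74291229, 179.40657139],
       [328.98930359, 179.07719135],
       [329.43852997, 188.96018219],
```

```bash
cat >> lev.py <<'E'
print("rows min/max measured",b[2][:,1].min(),b[2][:,1].max())
for p in np.arange(-.15,.81,.1):
  u=np.array([0,-np.sin(p),np.cos(p)]);n=np.array([0,-np.cos(p),-np.sin(p)])
  r=[proj("side",np.array([.4928,.0367,.197])+L*u+t*n)[1] for L in(.032,.066) for t in(-.006,.006)]
  print(round(p,2),round(min(r),1),round(max(r),1))
E
python3 lev.py | tail -12
```

```text
0.8 [325.3355981  194.16097797]
rows min/max measured 179.4375 189.3125
-0.15 174.8 187.0
-0.05 175.9 187.8
0.05 177.1 188.6
0.15 178.6 189.6
0.25 180.2 190.5
0.35 182.1 191.6
0.45 184.0 192.7
0.55 186.1 193.8
0.65 188.3 194.9
0.75 190.6 196.0
```

The handle's rows give a lever angle of about 0.36 (lean 0.21), but the hand has gone 26 mm, so the pads have slipped about 8 mm ahead on the light grip. I'll go back with the lever and grip somewhat harder.

>>> jog_arm([
  [0.006,0,-0.002,0],
  [0.012,0,-0.0035,0],
  [0.018,0,-0.0045,0],
  [0.024,0,-0.0045,0],
  [0.029,0,-0.0045,0],
])

```text
time: 14.1
tool_pos: [0.4933, 0.0384, 0.1956]
tool_rot: [0.004, 0.707, 0.707, -0.003]
contact_force: [-1.5, -25.5, 2.4]
gripper_width: 0.224
```

>>> jog_arm([
  [0,0,0,0],
  [0,0,0,0],
  [0,0,0,0],
], fingers=0.3)

```text
time: 14.35
tool_pos: [0.4929, 0.0426, 0.1944]
tool_rot: [-0.0, 0.707, 0.707, 0.0]
contact_force: [0.5, -0.3, 0.0]
gripper_width: 0.304
```

>>> jog_arm([
  [0,0,0,0],
  [0,0,0,0],
  [0,0,0,0],
  [0,0,0,0],
], fingers=0.16)

```text
time: 14.68
tool_pos: [0.4932, 0.0425, 0.1946]
tool_rot: [0.0, 0.707, 0.707, 0.001]
contact_force: [2.5, 1.5, 0.6]
gripper_width: 0.223
```

```bash
python3 lev.py
```

```text
14.7333 [0.49319361 0.04256047 0.1945902 ] [1.36304261e-04 7.07082771e-01 7.07130560e-01 5.54864387e-04] [2.45279741 1.06647535 0.82902637] [ 0.20046111 -0.27821929  0.0500451 ] 0.2273844940573284
(array([324.80232992, 180.18520168]), np.float64(67.984375), array([[321.6875, 174.6875],
       [328.1875, 174.6875],
       [328.1875, 185.9375],
       [321.6875, 185.9375]]))
-0.15 [324.42402862 180.60574119]
0.15 [324.77209706 183.8806252 ]
0.5 [325.12076215 189.052142  ]
0.7 [325.27434418 192.42186127]
0.8 [325.3355981  194.16097797]
rows min/max measured 174.6875 185.9375
-0.15 174.8 187.0
-0.05 175.9 187.8
0.05 177.1 188.6
0.15 178.6 189.6
0.25 180.2 190.5
0.35 182.1 191.6
0.45 184.0 192.7
0.55 186.1 193.8
0.65 188.3 194.9
0.75 190.6 196.0
```

Going back, 25 N of friction held before anything slipped, so the grip is not weak. Most of the lost motion came at the start (about 6 mm of lag, then it followed at about 85%). I'll re-grip with the pads 4 mm farther back and pull the whole arc, watching the handle.

>>> jog_arm([
  [0,0,0,0],
  [0.004,0,0,0],
  [0.004,0,0,0],
  [0.004,0,0,0],
], fingers=0.32)

```text
time: 15.07
tool_pos: [0.4926, 0.0464, 0.1941]
tool_rot: [-0.0, 0.707, 0.707, -0.0]
contact_force: [-1.0, -0.3, -0.3]
gripper_width: 0.317
```

>>> jog_arm([
  [0,0,0,0],
  [0,0,0,0],
  [0,0,0,0],
  [0,0,0,0],
], fingers=0.16)

```text
time: 15.4
tool_pos: [0.4932, 0.0463, 0.1944]
tool_rot: [0.0, 0.707, 0.707, 0.0]
contact_force: [2.5, -0.2, -0.3]
gripper_width: 0.218
```

>>> jog_arm([
  [-0.004,0,0,0],
  [-0.008,0,0,0],
  [-0.012,0,0,0],
  [-0.016,0,0,0],
  [-0.02,0,0.0005,0],
])

```text
time: 15.82
tool_pos: [0.4933, 0.0299, 0.1949]
tool_rot: [-0.003, 0.707, 0.708, 0.004]
contact_force: [1.9, 12.4, 3.2]
gripper_width: 0.224
```

```bash
python3 lev.py|grep -v "^0\|^-"
```

```text
15.8667 [0.49328597 0.02911782 0.19476223] [-0.00223501  0.70681955  0.70738263  0.0033079 ] [1.98836003 9.97363788 2.91848263] [ 2.05004978 -0.15166051 -0.03922765] 0.2197653092902718
(array([325.18960726, 182.5731279 ]), np.float64(63.953125), array([[322.0625, 177.4375],
       [328.6875, 177.4375],
       [328.6875, 187.9375],
       [322.0625, 187.9375]]))
rows min/max measured 177.4375 187.9375
```

>>> jog_arm([
  [-0.004,0,0.0005,0],
  [-0.008,0,0.001,0],
  [-0.012,0,0.002,0],
  [-0.016,0,0.003,0],
  [-0.019,0,0.004,0],
])

```text
time: 16.28
tool_pos: [0.4934, 0.011, 0.1905]
tool_rot: [-0.003, 0.707, 0.708, 0.004]
contact_force: [2.4, 13.0, 1.6]
gripper_width: 0.22
```

```bash
python3 lev.py|grep -v "^0\|^-"
```

```text
16.3333 [0.49339432 0.01039751 0.19034539] [-0.00231987  0.70674349  0.70745717  0.00355107] [ 2.54003028 11.48261012  2.00311293] [ 2.06803328 -0.42592299  0.16960601] 0.22096163182704134
(array([325.60935549, 186.03230337]), np.float64(50.0625), array([[322.08743095, 181.57788849],
       [328.94680977, 181.18215561],
       [329.46514702, 190.16667175],
       [322.6057682 , 190.56240463]]))
rows min/max measured 181.18215560913086 190.56240463256836
```

The lever is at about 0.46 (lean 0.31) and the hand slides ahead on it. I'll grip harder here and see whether it then follows.

>>> jog_arm([
  [0,0,0,0],
  [0,0,0,0],
  [-0.003,0,0.001,0],
  [-0.006,0,0.002,0],
  [-0.009,0,0.0035,0],
], fingers=0)

```text
time: 16.75
tool_pos: [0.4934, 0.0023, 0.1868]
tool_rot: [-0.003, 0.707, 0.708, 0.004]
contact_force: [3.1, 14.8, 2.7]
gripper_width: 0.222
```

```bash
python3 lev.py|grep -v "^0\|^-"
```

```text
16.8 [0.49340618 0.00157691 0.18655752] [-0.00235039  0.70665918  0.70754116  0.0035764 ] [ 3.21352981 10.8400162   0.94216118] [ 2.00998798 -0.53183294  0.1180831 ] 0.2179199020006014
(array([325.67273916, 187.91414425]), np.float64(41.8125), array([[322.18127441, 184.70082283],
       [329.17314148, 184.51682854],
       [329.36336517, 191.74537468],
       [322.37149811, 191.92936897]]))
rows min/max measured 184.5168285369873 191.92936897277832
```

The lever is at about 0.61 and follows better with the full grip. I'll continue forward and down.

>>> jog_arm([
  [-0.002,0,0.001,0],
  [-0.004,0,0.0025,0],
  [-0.006,0,0.004,0],
  [-0.008,0,0.0055,0],
  [-0.01,0,0.007,0],
])

```text
time: 17.22
tool_pos: [0.4936, -0.0084, 0.1804]
tool_rot: [-0.002, 0.707, 0.708, 0.004]
contact_force: [0.7, 10.8, 3.3]
gripper_width: 0.215
```

```bash
python3 lev.py|grep -v "^0\|^-"
```

```text
17.2667 [ 0.49354371 -0.0087795   0.18013935] [-0.00183022  0.70671739  0.70748583  0.00331332] [ 2.56936693 10.7405378   2.96401121] [ 1.89637432 -0.37755218  0.12058253] 0.21836083805481793
(array([325.85989443, 190.51016397]), np.float64(34.78125), array([[322.3125, 187.8125],
       [329.5625, 187.8125],
       [329.5625, 193.6875],
       [322.3125, 193.6875]]))
rows min/max measured 187.8125 193.6875
```

>>> jog_arm([
  [-0.002,0,0.002,0],
  [-0.004,0,0.004,0],
  [-0.006,0,0.006,0],
  [-0.008,0,0.008,0],
  [-0.009,0,0.009,0],
])

```text
time: 17.68
tool_pos: [0.4937, -0.0182, 0.1718]
tool_rot: [-0.001, 0.707, 0.707, 0.003]
contact_force: [0.9, 9.3, 4.7]
gripper_width: 0.209
```

```bash
python3 lev.py|grep -v "^0\|^-"
```

```text
17.7333 [ 0.49365511 -0.0183659   0.17164471] [-0.00120239  0.70686803  0.70733854  0.00288618] [0.41855336 9.15852358 5.06783658] [ 1.53635624 -0.19176537  0.12178357] 0.21257547762772783
(array([325.9083132 , 193.50197933]), np.float64(29.109375), array([[322.37360001, 191.34005547],
       [329.51716995, 191.05431175],
       [329.70486832, 195.74680519],
       [322.56129837, 196.0325489 ]]))
rows min/max measured 191.05431175231934 196.03254890441895
```

>>> jog_arm([
  [-0.0015,0,0.0015,0],
  [-0.003,0,0.003,0],
  [-0.004,0,0.004,0],
  [-0.004,0,0.004,0],
])

```text
time: 18.07
tool_pos: [0.494, -0.0182, 0.1712]
tool_rot: [-0.004, 0.706, 0.708, 0.006]
contact_force: [-6.0, 23.8, 18.5]
gripper_width: 0.208
```

```bash
python3 lev.py|grep -v "^0\|^-"
```

```text
18.1167 [ 0.49400784 -0.01817936  0.17116677] [-0.00382502  0.70617776  0.7079958   0.00634767] [-5.95576234 22.34120189 18.21586618] [3.72102911 0.85570052 0.1188793 ] 0.21040878182185338
(array([326.0007786 , 193.68565968]), np.float64(27.59375), array([[322.5905571 , 191.4985981 ],
       [329.5606308 , 191.15009499],
       [329.78756332, 195.68874931],
       [322.81748962, 196.03725243]]))
rows min/max measured 191.1500949859619 196.03725242614746
```

The force jumped to 29 N along the pull while the hand and handle stopped, so the lever is on its stop. I'll hold a second and check.

>>> jog_arm([
  [0,0,0,0],
  [0,0,0,0],
  [0,0,0,0],
  [0,0,0,0],
  [0,0,0,0],
])

```text
time: 18.53
tool_pos: [0.494, -0.0182, 0.1712]
tool_rot: [-0.004, 0.706, 0.708, 0.006]
contact_force: [-6.0, 22.8, 18.5]
gripper_width: 0.217
```

>>> jog_arm([
  [0,0,0,0],
  [0,0,0,0],
  [0,0,0,0],
  [0,0,0,0],
  [0,0,0,0],
])

```text
time: 18.95
tool_pos: [0.494, -0.0182, 0.1712]
tool_rot: [-0.004, 0.706, 0.708, 0.006]
contact_force: [-5.8, 21.6, 18.0]
gripper_width: 0.209
```

```bash
python3 lev.py|grep -v "^0\|^-"
python3 - <<'E'
from h import *
f=cams.grab_frame("side");W=np.zeros((560,780,3),np.uint8)
W[:,:560]=cv2.resize(f[150:230,290:370],None,fx=7,fy=7,interpolation=2)
W[:216,570:]=cv2.resize(f[232:268,350:385],None,fx=6,fy=6,interpolation=2)
cv2.imwrite("pics/s7.png",W[:,:,::-1])
E
```

```text
19.0 [ 0.49404121 -0.01821209  0.1711858 ] [-0.00363126  0.70609084  0.70808443  0.00624322] [-6.09927268 22.41321075 19.12209509] [3.63048171 0.853893   0.10675987] 0.21106301906521807
(array([326.02731122, 193.64446835]), np.float64(28.140625), array([[322.51911354, 191.49852753],
       [329.48749733, 190.96249771],
       [329.8441143 , 195.598526  ],
       [322.87573051, 196.13455582]]))
rows min/max measured 190.96249771118164 196.1345558166504
```

View pics/s7.png

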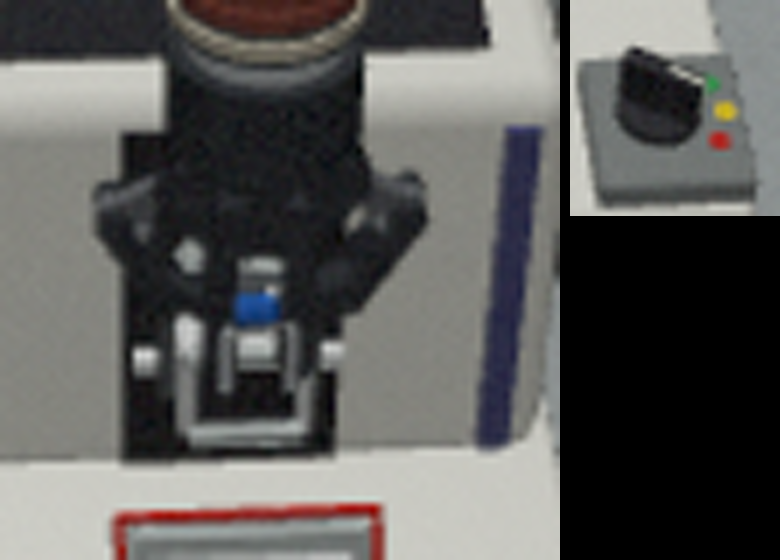

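The last view shows the blue handle folded forward between the two fingers (crop (258,310), fingers at 228 and 292). The blade guard is well below and clear, and the selector is unchanged. Pose, force and handle rows stayed constant through the hold, so I'll hand in.

```bash
python3 -c "
from plant import manip
print(manip.job_done()); s=manip.state(); print(s['time'],s['tool_pos'],s['contact_force'],s['gripper_width'])"
```

```text
the job is handed in; nothing more can be done
None
the job is handed in; nothing more can be done
```

I turned the drive selector clockwise from yellow to the red mark and let it go. I then pinched the blue clamp lever, pulled it forward to its stop, and handed in at about 19 s still holding it.

**Last checks**
- **Selector:** the top view showed the white line aimed at the red dot. The bar's slope in the side view is about right for the detent, and it looked the same in the last picture.
- **Lever:** the handle's image rows give about 0.93 rad, good to about 0.03, against a stop at 0.95. The push rose sharply to about 29 N while hand and handle stood still. Pose, force and opening then held for the 0.9 s I watched.
- **Surroundings:** I took no final picture of every loose item. The gripper stayed clear of the blade holder and the yellow block in the pictures I looked at.

**What disagreed or went wrong**
- **Fingertip height:** the real fingertips sit about 39 mm above the reported tool position. My first closing on the selector therefore shut on nothing. I then found the true height by pressing shut fingers lightly (about 20 N) on the top of the knob.
- **Lever pull:** the first pull slipped on the handle, so I let the lever go back and gripped it again. The fingers also slid forward on the handle in the final pull, so they end past its middle, but the lever is held at the stop.

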